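# Load and latch a wine sample in the analyser

### The arm

A 6-joint arm with a two-finger parallel gripper is mounted at the origin on the work surface. World frame = base frame: x ahead of the robot, y to its left, z up, the work surface at z = 0. Lengths are in m, angles in rad, forces in N, time in s.
With the tool pointing down it reaches from about 0.35 to 0.775 m from the base axis. Payload 7.3 kg.
Tool frame: the origin (TCP) lies at the centre of the arm's flange, where the gripper is bolted on; the fingertips stand 178 mm ahead of it and the grasp point (between the pads) lies 159 mm ahead of it; z points along the fingers, y is the line along which they close (so a half turn about z gives the same grasp; the last joint's range is limited). The gripper opens to 92 mm and grips with 3 to 60 N. Pads are 19 mm wide; open, the fingers measure 130 mm over their backs; the gripper's body (75 mm by 190 mm) begins 47 mm behind the grasp point.
Start: joints at [-0.146, 0.342, 1.524, -0, 1.275, -0.146], TCP at [0.525, 0, 0.405] pointing down, gripper open.
Joint ranges: [-2.53, 2.53], [-0.77, 2.02], [0.04, 2.7], [-1, 4.14], [0.28, 2.66], [-3.11, 3.11]. Speed limits (rad/s): [2.57, 2.57, 3.14, 3.14, 3.14, 3.14].

### API

Orientations are given as [roll, pitch, yaw] about the fixed x, y, z axes, in that order (R = Rz(yaw) Ry(pitch) Rx(roll)).
In Python, from cell import telemetry, vision, ticket gives the robot as it stands.
- The arm moves only by the shell command python3 -m crank 'ROWS' [FORCE]. ROWS is JSON, a list of rows, each a list of 5 numbers: the gripper command: -1 is shut, 1 is fully open, values between are in proportion, then the shift along the tool's x, y, z in mm, then the turn about the tool's z in rad. In form: [[fingers, dx, dy, dz, roll], ...]. A call has 1 to 12 rows; each row is the pose to reach, as a shift and turn from the pose commanded when the call began, along the tool's axes at that moment; what a row does not reach only later rows make up. A row lasts 1/12 s, in which the tool goes at most 41.7 mm and 7.16 degrees, less where a joint would pass 70% of its speed; a pose out of reach is approached as far as the arm can. A call with a gripper value outside its range is refused whole. The fingers move at their own pace and stop on an object; FORCE is the grip in N (left out, the last holds). Time passes only in rows, so rows that repeat a pose let the fingers close. It gives the time, the measured TCP pose, the force, the opening and the grip force at its end, in the units of the state.
- telemetry.observe(): the state, without advancing time (a new reading comes with each control period).
- vision.read_camera(name): name is "scene" or "side" or "wrist"; returns (picture, depth): 480x640x3 uint8, red, green, blue; 480x640 float32, m along the optical axis (not along the pixel's ray), 0 where there is no reading.
- vision.get_calibration(name): a dict with "camera_matrix" (3x3 intrinsics, pixels), "rvec" (rotation vector, rad) and "tvec" (3), from world to camera coordinates, as OpenCV has them. Camera axes: x right, y down, z forward; pixel columns grow to the right and rows downward; lengths in m; the calibration is good to about 2 mm. A picture is of the moment at which its call begins: read the wrist's pose just before it. get_calibration takes no time and is no camera call; for the wrist camera it gives the pose at the moment of the call.
- ticket.hand_in(): hands the job in; it is judged then, once.
The state is a dict: "time": time; "qpos": joint angles; "qvel": joint speeds; "joint_efforts": joint torques, N m; "tool_pos": TCP position; "tool_rot": TCP orientation; "contact_force": force on the tool from outside, world axes, zero at the start; "torque": the same for the moment, N m; "opening": finger opening in m; "grip_force": force on a finger pad.
Only numpy, scipy, OpenCV 4.12 (cv2) and the standard library are available. Lean on these libraries where they do the work, as an engineer would, in place of code of your own. Each camera call takes 0.05 s, during which the arm holds its last target. There are 200 camera calls.

### The job

One of the two carriers on the wine analyser's deck bears an upright sample vial. With the fingertips, push that carrier along its channel, fully home against the end stop, then flip the lever of the same station past its centre so that it snaps closed over the carrier. Only push, do not lift anything, and leave the plain carrier, the other lever and everything else on the table as they are.

Things in the scene. Friction and masses are not known exactly. Their poses are not given: they have to be found in the camera images.
- analyser: Fixed benchtop analyser, a low box 280 mm deep, 420 mm wide. Origin on the table under the midpoint between the two lever hinges; x along the channels towards their end stops (away from the robot), y left, z up. Flat deck 90 mm above the table from x = -145 to 55 mm, then a hump 20 mm higher to 130 mm. A channel at y = +80 (left) and at -80 mm (right).
- stop_left (a point): End stop of the left channel: this point is the foot of its face, at deck height on the channel's centre line (analyser x = 45, y = +80 mm). The stop is 30 mm high. The channel runs from it 180 mm back towards the robot, 44 mm wide between rails 10 mm high and 5 mm thick.
- stop_right (a point): End stop of the right channel: this point is the foot of its face, at deck height on the channel's centre line (analyser x = 45, y = -80 mm). The stop is 30 mm high. The channel runs from it 180 mm back towards the robot, 44 mm wide between rails 10 mm high and 5 mm thick.
- hinge_left (a point): Hinge of the left lever, 140 mm above the table, outboard of its channel (analyser x = 0, y = +135 mm); hinge axis along the analyser's x. Its bracket is 32 mm wide along x, 24 mm along y and stands 60 mm above the deck. The closed lever's 12 mm thick foot drops into the carrier's notch at x = 0.
- hinge_right (a point): Hinge of the right lever, 140 mm above the table, outboard of its channel (analyser x = 0, y = -135 mm); hinge axis along the analyser's x. Its bracket is 32 mm wide along x, 24 mm along y and stands 60 mm above the deck. The closed lever's 12 mm thick foot drops into the carrier's notch at x = 0.
- sample_carrier_mid (a point): The sample carrier: loose aluminium block 110 mm long, 40 wide, 26 high, notched across its top, sliding in a channel. This point is its middle, 13 mm above the deck; its flat near end face is 55 mm from it towards the robot. On its far end a capped glass vial, 23 mm diameter, top 62 mm above the deck. Starts 30 to 50 mm short of home; home, this point is at analyser x = -10 mm. About 0.25 kg.
- blank_carrier_mid (a point): The plain carrier in the other channel: loose aluminium block 110 mm long, 40 wide, 26 high, notched across its top, sliding in a channel. This point is its middle, 13 mm above the deck; its flat near end face is 55 mm from it towards the robot. No vial. To be left alone.
- lever_left (a joint): Angle of the left lever. 0 = open, handle leaning 35 degrees outward (analyser +y); 1.22 = closed, leaning 35 degrees inward over the channel. Over-centre action: unstable at 0.61, rests only at either end. About 3 N sideways on the knob starts it; past the middle it snaps over by itself.
- lever_left_knob (a point): Centre of the black ball knob (24 mm diameter) at the end of the left lever's 90 mm handle (a 10 mm rod from the hinge); it moves with the lever in the analyser's plane x = 0. Its height over the table is 214 mm at both ends of the swing and 230 mm at the middle.
- lever_right (a joint): Angle of the right lever. 0 = open, handle leaning 35 degrees outward (analyser -y); 1.22 = closed, leaning 35 degrees inward over the channel. Over-centre action: unstable at 0.61, rests only at either end. About 3 N sideways on the knob starts it; past the middle it snaps over by itself.
- lever_right_knob (a point): Centre of the black ball knob (24 mm diameter) at the end of the right lever's 90 mm handle (a 10 mm rod from the hinge); it moves with the lever in the analyser's plane x = 0. Its height over the table is 214 mm at both ends of the swing and 230 mm at the middle.
- bottle_a: Corked dark green wine bottle, 74 mm diameter, 300 mm tall, standing at the right; origin at the centre of its underside. A bystander.
- bottle_b: Second corked wine bottle, same size, farther back at the right; origin at the centre of its underside. A bystander.
- wine_glass: Empty stemmed wine glass, 72 mm wide, 179 mm tall, at the left; origin at the centre of its underside. A bystander.
- beaker: Empty glass beaker, 68 mm wide, 90 mm tall, at the right front; origin at the centre of its underside. A bystander.
- reagent: White plastic reagent bottle with a screw cap, 64 mm wide, 150 mm tall, at the left; origin at the centre of its underside. A bystander.
- vial_jar: Small capped amber jar, 28 mm diameter, 45 mm tall, standing on the analyser's deck between the two channels; origin at the centre of its underside. A bystander.

How it is judged:
On the way, in this order (a step that is already met when the one before it is completed fails the run):
1. the sample carrier is fully home against the end stop, its lever still open (x of sample_carrier_mid in the frame of analyser between -0.0135 and -0.005 m and z of sample_carrier_mid in the frame of analyser between 0.099 and 0.108 m and ((y of sample_carrier_mid in the frame of analyser above 0.05 m and value of joint lever_left below 0.4 rad) or (y of sample_carrier_mid in the frame of analyser below -0.05 m and value of joint lever_right below 0.4 rad))), for 0.2 s.
2. the lever of the sample carrier's station has snapped closed (x of sample_carrier_mid in the frame of analyser between -0.0135 and -0.005 m and z of sample_carrier_mid in the frame of analyser between 0.099 and 0.108 m and ((y of sample_carrier_mid in the frame of analyser above 0.05 m and value of joint lever_left above 1.15 rad) or (y of sample_carrier_mid in the frame of analyser below -0.05 m and value of joint lever_right above 1.15 rad))), for 0.2 s.
At the end, for the whole second after the job is handed in: The sample carrier lies in its channel within 3.5 mm of the end stop, its station's lever is closed (over 1.15 rad), the other lever is open (under 0.1 rad) and the plain carrier is within 8 mm of where it started (x of sample_carrier_mid in the frame of analyser between -0.0135 and -0.005 m and z of sample_carrier_mid in the frame of analyser between 0.099 and 0.108 m and ((y of sample_carrier_mid in the frame of analyser above 0.05 m and value of joint lever_left above 1.15 rad and value of joint lever_right below 0.1 rad) or (y of sample_carrier_mid in the frame of analyser below -0.05 m and value of joint lever_right above 1.15 rad and value of joint lever_left below 0.1 rad)) and distance of blank_carrier_mid from where it was at the start of the episode below 0.008 m); the robot touches nothing.
It fails at once if a carrier is lifted more than 12 mm off the deck (z of any of sample_carrier_mid, blank_carrier_mid in the frame of analyser above 0.115 m).
It fails at once if the plain carrier is moved by more than 8 mm (distance of blank_carrier_mid from where it was at the start of the episode above 0.008 m).
It fails at once if the lever of the other station is flipped past its centre ((y of sample_carrier_mid in the frame of analyser above 0.05 m and value of joint lever_right above 0.61 rad) or (y of sample_carrier_mid in the frame of analyser below -0.05 m and value of joint lever_left above 0.61 rad)).
It fails at once if a bystander is moved by more than 20 mm (distance of any of bottle_a, bottle_b, wine_glass, beaker, reagent, vial_jar from where it was at the start of the episode above 0.02 m).
It fails at once if a bystander is tipped by more than 20 degrees (angle between any of bottle_a, bottle_b, wine_glass, beaker, reagent, vial_jar's own z axis and vertical above 0.35 rad).
It also fails if it takes over 45 s, if anything falls off the work surface, if the arm or the gripper's body presses on something with over 40 N, if the wrist force passes 120 N, or if a joint passes its speed limit or range.

## Working session

There is one attempt and no reset: what is moved stays moved. The work goes in short steps, Python scripts to look and compute and a shell command to move; the robot and the scene stay as the last step left them, time stands still between calls to the robot, and variables do not carry over. Pictures are saved under pics/ and viewed, at most 10 in all, crops included, and the job is handed in when it is done.

```bash
ls; mkdir -p pics; python3 - <<'E'
from cell import telemetry, vision
import cv2,numpy as np
s=telemetry.observe();print(s['time'],s['tool_pos'],s['tool_rot'],s['opening'])
for n in ["scene","side"]:
    p,d=vision.read_camera(n);cv2.imwrite(f'pics/{n}1.png',p[:,:,::-1]);np.savez(f'{n}1.npz',p=p,d=d)
    c=vision.get_calibration(n);R=cv2.Rodrigues(np.array(c['rvec']))[0];print(n,-R.T@np.array(c['tvec']).ravel(),c['camera_matrix'])
E
```

```text
pics
0.0 [5.24860323e-01 3.33212973e-05 4.04027929e-01] [-3.14000407e+00 -2.18796483e-04  1.57080271e+00] 0.09178324425940815
scene [ 1.11979892 -0.00893597  0.78293879] [[440.0914828    0.         313.91738557]
 [  0.         440.0914828  239.63543701]
 [  0.           0.           1.        ]]
side [ 0.13038042 -0.80674562  0.94938898] [[494.04646956   0.         324.28711406]
 [  0.         494.04646956 236.92979642]
 [  0.           0.           1.        ]]
```

View pics/scene1.png

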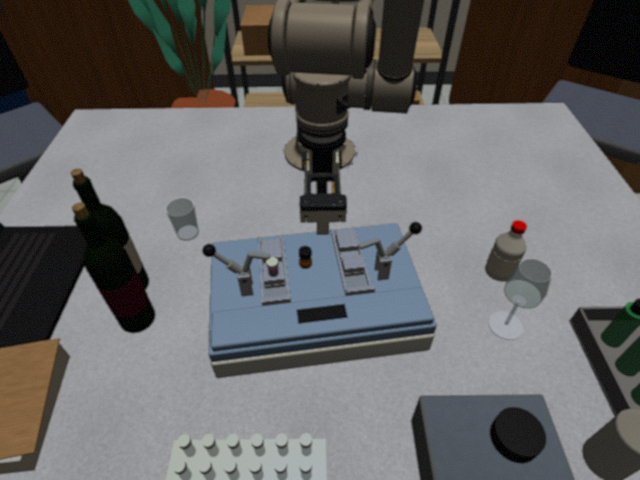

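View pics/side1.png

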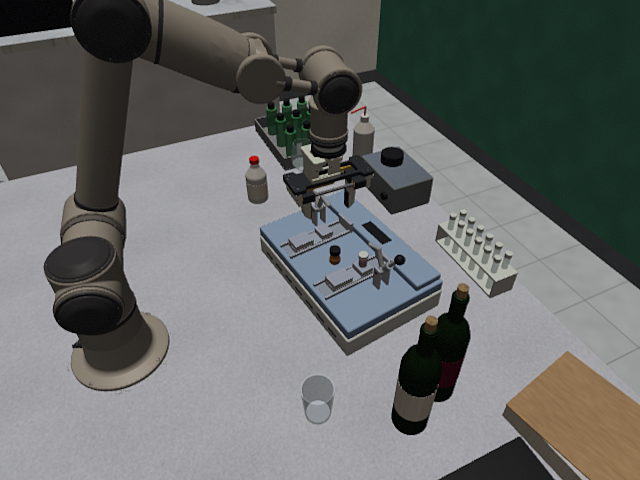

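The scene camera faces the robot, so image left is the robot's right. The vial is at (272,265) on the right station. Its open knob is at (209,250) in scene and (400,260) in side; the left knob is at scene (416,228), and the jar is at (305,257).

```bash
cat > h.py <<'E'
import cv2,numpy as np
from cell import vision
def cal(n):
    c=vision.get_calibration(n);R=cv2.Rodrigues(np.array(c['rvec'],float))[0];return np.array(c['camera_matrix']),R,np.array(c['tvec'],float).ravel()
def ray(C,u,v):
    K,R,t=C;d=R.T@np.linalg.inv(K)@np.array([u,v,1.]);return -R.T@t,d
def onz(C,u,v,z):
    o,d=ray(C,u,v);return o+d*(z-o[2])/d[2]
def dep(C,u,v,D):
    o,d=ray(C,u,v);return o+d*D
def tri(C1,a,C2,b):
    P=[C[0]@np.c_[C[1],C[2]] for C in(C1,C2)]
    X=cv2.triangulatePoints(P[0],P[1],np.array(a,float).reshape(2,1),np.array(b,float).reshape(2,1)).ravel();return X[:3]/X[3]
def cloud(C,d):
    v,u=np.mgrid[:480,:640];K,R,t=C
    p=np.stack([(u-K[0,2])/K[0,0]*d,(v-K[1,2])/K[1,1]*d,d],-1);return (p-t)@R
def blob(m,u,v,r):
    w=np.zeros_like(m);w[v-r:v+r,u-r:u+r]=m[v-r:v+r,u-r:u+r]
    n,l,st,c=cv2.connectedComponentsWithStats(w.astype(np.uint8));i=1+st[1:,4].argmax();return c[i],st[i]
E
python3 - <<'E'
from h import *
S,D=cal('scene'),cal('side');s,e=np.load('scene1.npz'),np.load('side1.npz')
dk=lambda p:p.max(2)<45
a,sa=blob(dk(s['p']),209,250,11);b,sb=blob(dk(e['p']),400,260,11);c,sc=blob(dk(s['p']),416,228,11)
print('R knob',a,sa,b,sb,tri(S,a,D,b));print('L knob',c,sc,onz(S,*c,.214), onz(S,*a,.214))
X=cloud(S,s['d']);p=s['p'].astype(int)
blue=(p[...,2]-p[...,0]>25)&(s['d']>0)&(np.abs(X[...,1])<.3)&(X[...,2]>.08)
z=X[...,2][blue];print(np.histogram(z,bins=np.arange(.08,.13,.003)))
m=blue&(abs(X[...,2]-.09)<.006);q=X[m]
print(cv2.minAreaRect(q[:,:2].astype(np.float32)))
m=blue&(X[...,2]>.1);print(cv2.minAreaRect(X[m][:,:2].astype(np.float32)),np.median(X[m][:,2]))
vi=p[250:285,200:330];
print('vialtop',dep(S,272,261,s['d'][261,272]))
for n,st,C in(('scene',s,S),('side',e,D)):
    y0,x0,hh,ww=(200,190,190,260) if n=='scene' else (180,240,190,220)
    cv2.imwrite(f'pics/{n}1c.png',cv2.resize(st['p'][y0:y0+hh,x0:x0+ww,::-1],None,fx=3,fy=3,interpolation=cv2.INTER_CUBIC))
p,d=vision.read_camera('wrist');cv2.imwrite('pics/w1.png',p[:,:,::-1]);np.savez('w1.npz',p=p,d=d)
E
```

```text
R knob [208.91089109 250.11881188] [204 245  11  11 101] [398.32608696 260.22826087] [389 255  16  12  92] [ 0.59498384 -0.19876508  0.21183208]
L knob [414.92391304 227.82608696] [410 223  11  11  92] [0.54826551 0.17103179 0.214     ] [ 0.59755816 -0.1984935   0.214     ]
(array([   0,    3,  426, 6093, 2167,   51,   28,   23,   29, 1227, 5242,
        411,   11,    6,    4,    3]), array([0.08 , 0.083, 0.086, 0.089, 0.092, 0.095, 0.098, 0.101, 0.104,
       0.107, 0.11 , 0.113, 0.116, 0.119, 0.122, 0.125, 0.128]))
((0.5697143077850342, -0.014272227883338928), (0.27594098448753357, 0.41276976466178894), 7.5901007652282715)
((0.5790278911590576, -0.014149293303489685), (0.2509487569332123, 0.3987945318222046), 7.340961456298828) 0.11114246483889065
vialtop [ 0.57167211 -0.09412107  0.15320721]
```

View pics/scene1c.png

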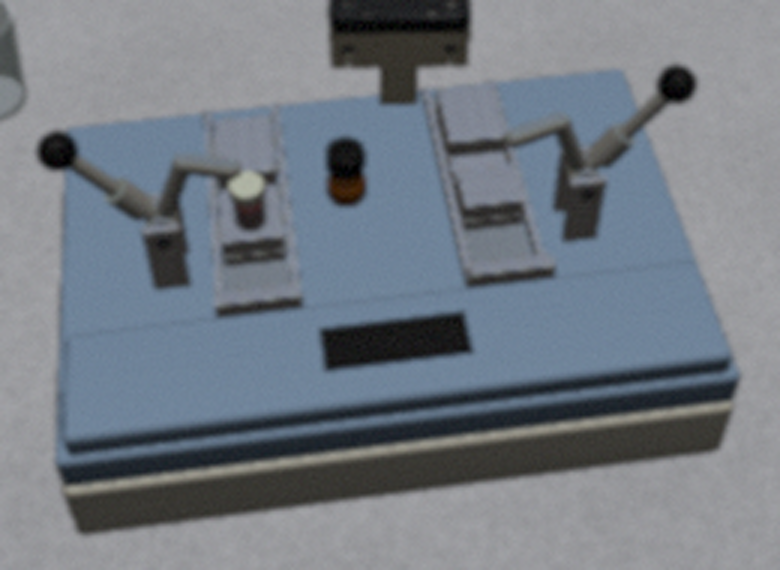

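View pics/w1.png

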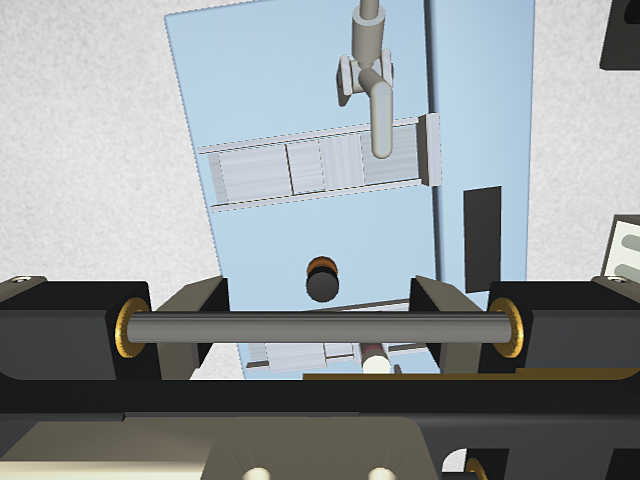

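The crop confirms that the right channel holds the vial, and that both levers are open with their feet raised over the channels. Next I'll work out the clearances and the position of the carrier's near end.

```bash
python3 - <<'E'
from h import *
from cell import telemetry
from scipy.spatial.transform import Rotation as Ro
S=cal('scene');D=cal('side');s=np.load('scene1.npz');e=np.load('side1.npz')
o=np.array([.573,-.0137]);a=.133;M=np.array([[np.cos(a),np.sin(a)],[-np.sin(a),np.cos(a)]])
A=lambda X:np.r_[M@(X[:2]-o),X[2]].round(4)
t=telemetry.observe();R=Ro.from_euler('xyz',t['tool_rot']).as_matrix();W=cal('wrist')
print('cam in tool',R.T@(-W[1].T@W[2]-t['tool_pos']),'axis',R.T@W[1].T[:,2])
cx=lambda u,v:(190+u/3-.33,200+v/3-.33)
for k,uv,z in [('near top',(243,118),.116),('far top',(253,238),.116),('vial cap',(247,185),.152),('stop top',(259,292),.12),('foot',(238,170),.2)]:
    u=cx(*uv);print(k,A(onz(S,*u,z)),A(dep(S,*u,s['d'][int(u[1]),int(u[0])])))
X=cloud(S,s['d'])
for nm,C,im in(('scene',S,s),('side',D,e)):
    X=cloud(C,im['d']);
    m=(X[...,2]>.13)&(X[...,1]<-.1)&(X[...,0]>.3)&(X[...,0]<.9)&(im['d']>0)
    q=X[m];q=np.c_[(q[:,:2]-o)@M.T,q[:,2]]
    f=q[(abs(q[:,0])<.02)&(q[:,1]>-.13)&(q[:,1]<-.05)];print(nm,'lever inner ay,z',f[np.argsort(f[:,1])][::max(1,len(f)//12)].round(3).tolist())
    b=q[(q[:,1]<-.21)];print('tall things',b.min(0),b.max(0),len(b)); 
    for z in(.15,.2,.28):
        k=b[abs(b[:,2]-z)<.02];print(z,k.min(0) if len(k) else 0,k.max(0) if len(k) else 0)
E
```

```text
cam in tool [0.07087481 0.00089924 0.02025361] axis [-2.65601072e-01  1.73436865e-04  9.64083005e-01]
near top [-0.1064 -0.0786  0.116 ] [-0.1062 -0.0786  0.1162]
far top [ 0.0019 -0.0797  0.116 ] [ 0.0047 -0.0796  0.1194]
vial cap [-0.0122 -0.0796  0.152 ] [-0.0115 -0.0796  0.1528]
stop top [ 0.0483 -0.0791  0.12  ] [ 0.0498 -0.0791  0.122 ]
foot [ 0.0175 -0.0831  0.2   ] [ 0.003  -0.0836  0.1839]
scene lever inner ay,z [[0.009, -0.13, 0.149], [0.004, -0.128, 0.148], [0.005, -0.126, 0.161], [0.005, -0.125, 0.174], [0.007, -0.123, 0.177], [0.006, -0.12, 0.186], [-0.0, -0.116, 0.2], [-0.002, -0.111, 0.197], [0.003, -0.104, 0.194], [-0.003, -0.099, 0.191], [0.004, -0.092, 0.19], [-0.006, -0.089, 0.154], [-0.004, -0.087, 0.138]]
tall things [-0.14765934 -0.41387005  0.13020567] [ 0.01103518 -0.33773383  0.32095625] 4685
0.15 [-0.13653474 -0.40826419  0.13020567] [ 0.01095997 -0.33773383  0.16998484]
0.2 [-0.14765934 -0.41027366  0.18001719] [ 0.01068129 -0.33790927  0.2199779 ]
0.28 [-0.13249842 -0.41387005  0.26002029] [-0.01117498 -0.3593489   0.29998616]
side lever inner ay,z [[-0.005, -0.13, 0.171], [0.013, -0.128, 0.15], [0.003, -0.127, 0.176], [0.0, -0.126, 0.183], [0.001, -0.124, 0.19], [-0.006, -0.121, 0.195], [-0.007, -0.118, 0.2], [-0.007, -0.112, 0.198], [-0.007, -0.101, 0.189], [-0.004, -0.093, 0.191], [-0.013, -0.091, 0.143], [-0.017, -0.09, 0.134], [-0.01, -0.086, 0.153]]
tall things [-0.16177853 -0.43715591  0.13006939] [ 1.98251521e-04 -3.46344634e-01  3.21886438e-01] 4569
0.15 [-0.16177853 -0.43715591  0.13006939] [-0.00811946 -0.37191835  0.16999292]
0.2 [-0.16113191 -0.43624524  0.18000761] [ 1.98251521e-04 -3.46344634e-01  2.19982339e-01]
0.28 [-0.14017178 -0.41555985  0.26039211] [-0.01688817 -0.36270974  0.29998362]
```

```bash
python3 -m crank '[[-1,-20,-15,0,-0.12],[-1,-40,-30,0,-0.24],[-1,-60,-45,0,-0.36],[-1,-80,-60,0,-0.48],[-1,-100,-70,0,-0.6],[-1,-110,-80,0,-0.72],[-1,-110,-80,0,-0.84],[-1,-110,-80,0,-0.96],[-1,-110,-80,0,-1.08],[-1,-110,-80,0,-1.2],[-1,-110,-80,0,-1.32],[-1,-110,-80,0,-1.44]]'
python3 -m crank '[[-1,0,0,0,-0.12],[-1,0,0,0,-0.24],[-1,0,0,0,-0.264],[-1,0,0,0,-0.264]]'
```

```text
time: 1.15
tool_pos: [0.4449, -0.11, 0.4045]
tool_rot: [3.141, -0.0, 3.017]
contact_force: [-0.6, -0.3, 1.3]
opening: 0.0163
grip_force: 0.0
time: 1.48
tool_pos: [0.4449, -0.11, 0.4046]
tool_rot: [3.141, -0.0, -3.01]
contact_force: [-0.4, -0.2, 0.6]
opening: 0.0003
grip_force: 0.0
```

```bash
python3 -m crank '[[-1,0,0,25,0],[-1,0,0,50,0],[-1,0,0,75,0],[-1,0,0,95,0],[-1,0,0,110,0],[-1,0,0,118,0],[-1,0,0,121,0],[-1,0,0,121,0],[-1,0,0,121,0]]'
python3 - <<'E'
from h import *
from cell import telemetry
p,d=vision.read_camera('side');cv2.imwrite('pics/s2.png',cv2.resize(p[190:350,240:460,::-1],None,fx=3.5,fy=3.5,interpolation=cv2.INTER_CUBIC))
print(telemetry.observe()['tool_pos'])
E
```

```text
time: 2.23
tool_pos: [0.4453, -0.1101, 0.2844]
tool_rot: [-3.141, 0.001, -3.009]
contact_force: [0.2, -0.3, 0.2]
opening: 0.0006
grip_force: 0.0
[ 0.44536212 -0.1101029   0.28461707]
```

View pics/s2.png

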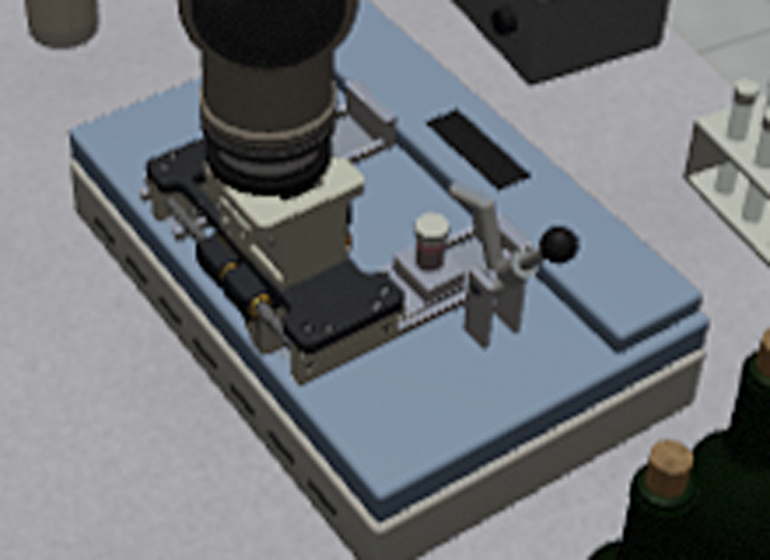

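The gripper is behind the carrier in the channel. The vial at (430,240) and the knob at (560,243) are both clear, so I'll push.

```bash
python3 -m crank '[[-1,-8,0,2,0],[-1,-15,0,2,0],[-1,-20,0,2,0],[-1,-25,0,2,0],[-1,-30,0,2,0],[-1,-35,0,2,0],[-1,-40,0,2,0],[-1,-45,0,2,0],[-1,-50,0,2,0],[-1,-54,0,2,0],[-1,-57,0,2,0],[-1,-58,0,2,0]]'
python3 -m crank '[[-1,-1,0,0,0],[-1,-2,0,0,0],[-1,-3,0,0,0],[-1,-4,0,0,0]]'
```

```text
time: 3.28
tool_pos: [0.503, -0.1022, 0.2817]
tool_rot: [-3.142, 0.0, -3.008]
contact_force: [-4.2, -2.0, 2.9]
opening: 0.0002
grip_force: 2.0
time: 3.62
tool_pos: [0.5065, -0.1017, 0.2817]
tool_rot: [3.142, 0.0, -3.009]
contact_force: [-2.8, 0.2, 1.6]
opening: 0.0005
grip_force: 1.4
```

```bash
python3 -m crank '[[-1,-1,0,0,0],[-1,-2,0,0,0],[-1,-3,0,0,0]]'
python3 -m crank '[[-1,-1,0,0,0],[-1,-2,0,0,0]]'
python3 -m crank '[[-1,-1,0,0,0],[-1,-2,0,0,0]]'
```

```text
time: 3.87
tool_pos: [0.5083, -0.1015, 0.2817]
tool_rot: [3.141, -0.004, -3.008]
contact_force: [-14.0, -4.2, 9.6]
opening: 0.0006
grip_force: 7.1
time: 4.03
tool_pos: [0.5091, -0.1015, 0.2817]
tool_rot: [3.141, -0.009, -3.008]
contact_force: [-21.1, -5.1, 15.2]
opening: 0.0001
grip_force: 11.0
time: 4.2
tool_pos: [0.5099, -0.1014, 0.2817]
tool_rot: [3.14, -0.013, -3.007]
contact_force: [-28.7, -7.8, 20.5]
opening: 0.0002
grip_force: 14.9
```

```bash
python3 -m crank '[[-1,2,0,0,0],[-1,4,0,0,0],[-1,4,0,0,0],[-1,10,0,0,0],[-1,20,0,0,0],[-1,30,0,0,0],[-1,30,0,0,0]]'
python3 -m crank '[[-1,0,0,-35,0],[-1,0,0,-70,0],[-1,0,0,-105,0],[-1,0,0,-140,0],[-1,0,0,-150,0],[-1,0,0,-150,0]]'
python3 - <<'E'
from h import *
S=cal('scene');p,d=vision.read_camera('scene');np.savez('s3.npz',p=p,d=d)
cv2.imwrite('pics/s3.png',cv2.resize(p[200:390,190:450,::-1],None,fx=3,fy=3,interpolation=cv2.INTER_CUBIC))
E
```

```text
time: 4.78
tool_pos: [0.4828, -0.1048, 0.2817]
tool_rot: [3.141, 0.0, -3.009]
contact_force: [0.0, 0.1, -0.3]
opening: 0.0003
grip_force: 0.0
time: 5.28
tool_pos: [0.4845, -0.1048, 0.4354]
tool_rot: [-3.138, 0.008, -3.008]
contact_force: [0.4, -0.3, -0.7]
opening: 0.0007
grip_force: 0.0
```

View pics/s3.png

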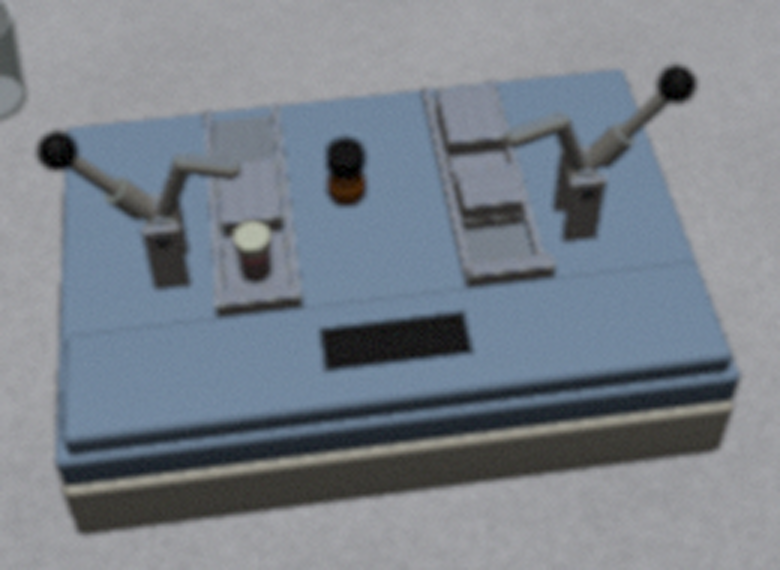

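The vial now stands next to the stop at (255,250), with the stop at (258,300). Both levers are still open and the plain carrier hasn't moved. Next I'll turn the tool and move outboard of the right knob.

```bash
python3 -m crank '[[-1,-10,0,0,0.12],[-1,-20,0,0,0.24],[-1,-30,0,0,0.36],[-1,-45,0,0,0.48],[-1,-60,-10,0,0.6],[-1,-75,-20,0,0.72],[-1,-90,-40,0,0.84],[-1,-100,-60,0,0.96],[-1,-100,-80,0,1.08],[-1,-100,-100,0,1.2],[-1,-100,-110,0,1.32],[-1,-100,-110,0,1.44]]'
python3 -m crank '[[-1,0,0,0,0.13],[-1,0,0,0,0.13],[-1,0,0,0,0.13]]'
```

```text
time: 6.33
tool_pos: [0.5977, -0.2029, 0.4285]
tool_rot: [-3.139, -0.002, 1.827]
contact_force: [-0.7, 0.8, -0.6]
opening: 0.0005
grip_force: 0.0
time: 6.58
tool_pos: [0.5976, -0.2005, 0.4298]
tool_rot: [-3.139, -0.002, 1.708]
contact_force: [0.7, 0.2, 0.5]
opening: 0.0008
grip_force: 0.0
```

```bash
python3 -m crank '[[-1,-15,0,0,0],[-1,-30,0,0,0],[-1,-42,0,0,0],[-1,-47,0,0,0],[-1,-47,0,0,0],[-1,-47,0,20,0],[-1,-47,0,40,0],[-1,-47,0,52,0],[-1,-47,0,56,0],[-1,-47,0,56,0],[-1,-47,0,56,0]]'
python3 -m crank '[[-1,10,0,0,0],[-1,18,0,0,0],[-1,24,0,0,0],[-1,30,0,0,0],[-1,36,0,0,0],[-1,42,0,0,0],[-1,48,0,0,0]]'
```

```text
time: 7.5
tool_pos: [0.6038, -0.2471, 0.3765]
tool_rot: [3.141, 0.0, 1.705]
contact_force: [0.6, 0.5, 1.2]
opening: 0.0001
grip_force: 0.0
time: 8.08
tool_pos: [0.5972, -0.1994, 0.3773]
tool_rot: [3.139, 0.003, 1.705]
contact_force: [-0.0, -3.1, 2.5]
opening: 0.0003
grip_force: 1.5
```

```bash
python3 -m crank '[[-1,6,0,0,0],[-1,12,0,0,0],[-1,18,0,0,0],[-1,24,0,0,0],[-1,30,0,0,0],[-1,36,0,0,0],[-1,40,0,0,0],[-1,40,0,0,0],[-1,40,0,0,0]]'
python3 -m crank '[[-1,-15,0,0,0],[-1,-35,0,0,0],[-1,-60,0,0,0],[-1,-75,0,0,0],[-1,-75,0,-20,0],[-1,-75,0,-50,0],[-1,-75,0,-70,0],[-1,-75,0,-70,0]]'
python3 - <<'E'
from h import *
S=cal('scene');p,d=vision.read_camera('scene')
cv2.imwrite('pics/s4.png',cv2.resize(p[200:390,150:410,::-1],None,fx=3,fy=3,interpolation=cv2.INTER_CUBIC))
E
```

```text
time: 8.83
tool_pos: [0.5919, -0.1596, 0.3757]
tool_rot: [-3.141, -0.0, 1.705]
contact_force: [0.0, 0.2, -0.1]
opening: 0.0005
grip_force: 0.0
time: 9.5
tool_pos: [0.602, -0.2356, 0.4509]
tool_rot: [3.134, 0.005, 1.704]
contact_force: [0.4, -0.4, 0.2]
opening: 0.0001
grip_force: 0.0
```

View pics/s4.png

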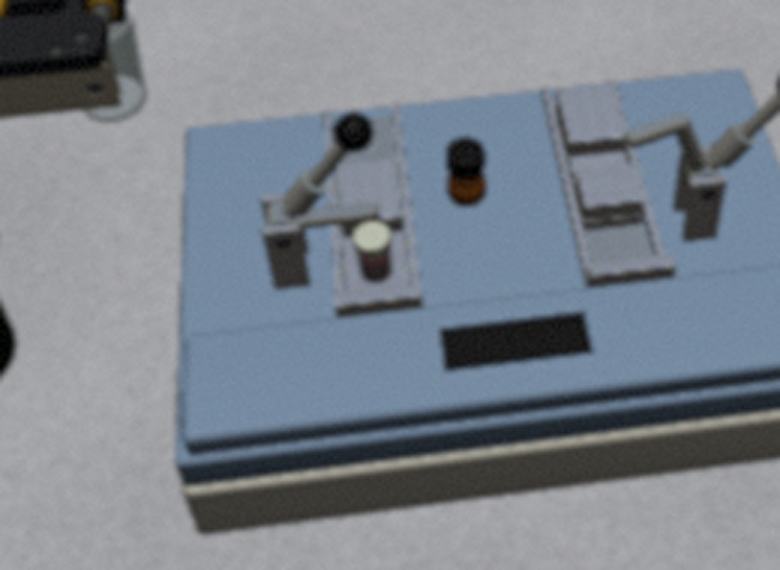

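The lever has flipped inward: the knob is at (353,131) and the foot lies in the notch at about (350,213). The vial is still at the stop. I'll check the knob against its fully closed position, then hand in.

```bash
python3 - <<'E'
from h import *
from cell import ticket,telemetry
S=cal('scene');o=np.array([.573,-.0137]);a=.133;M=np.array([[np.cos(a),np.sin(a)],[-np.sin(a),np.cos(a)]])
X=onz(S,150+353/3-.33,200+131/3-.33,.214);ay=M@(X[:2]-o);print(ay)
ang=np.arcsin((ay[1]+.135)/.09)+.611;print('lever',ang)
print(telemetry.observe()['contact_force'])
if ang>1.12: print(ticket.hand_in())
E
```

```text
[-0.00124789 -0.08364237]
lever 1.2182853571317502
[-0.15431344  0.34471744 -1.08578688]
the job is handed in; nothing more can be done
None
```

The sample carrier is home against the right end stop and its lever has snapped closed (about 1.22 rad measured). The plain carrier, the other lever and the deck jar looked untouched in the last picture. The job is handed in at about 9.5 s on the robot's clock, but no verdict came back.

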